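# Fetch a coupling from the flap-lid parts bin

### The job

Take the swarf brush off the lid of the parts bin and lay it flat on the bench top. Then raise the bin's lid, which slowly sinks shut by itself, and before it has closed reach in under it, take out the pipe coupling and stand it upright in the empty metal tray. Set both things down without dropping them, leave the paste tin standing in the bin, and leave the lid shut.

Things in the scene. Friction and masses are not known exactly. Their poses are not given: they have to be found in the camera images.
- bin: grey sheet-steel parts bin fixed on the bench, 120 (x) x 250 (y) x 62 mm high without lid, walls and floor 4 mm. Origin at the centre of its underside, on the bench; -x is its front (roughly towards the robot), +y its left. A pipe coupling and a paste tin stand side by side along y on its floor, either one at the left, 11 to 23 mm in front of its centre.
- bin_lid (a joint): angle (rad) of the lid about its rear hinge: 0 shut and level, grows as the front rises, stop at 1.45. No catch: its weight (0.22 kg) closes it against a damped hinge, slowly: let go at the stop it takes about 8 s to sink to 1.0 and 6 s more to shut; it may rest on the hand that reaches in. Raising it takes about 6 N at the lip at 0.12 m/s. Steel frame with clear window, 6 mm thick, 258 mm wide; shut, its top is 69 mm high.
- lid_hinge (a point): middle of the lid's hinge line, which runs along the bin's y axis 66 mm above the bench and 60 mm behind the bin's centre; it stays put as the lid moves.
- lid_lip (a point): middle of the lid's front edge, an 8 mm round bead along the bin's y axis, 148 mm from the hinge line. The lid's front overhangs the bin's front wall by 28 mm as a lip, free underneath (62 mm above the bench when shut): fingertips tilted forward, pushed in under it, can lift it.
- brush_center (a point): centre (half-way up) of the flat swarf brush lying on the bin's lid: wooden handle 24 mm wide (bare for 145 mm at its +y end, and at the centre), bristle end 36 mm wide at -y; 216 mm long in all along its y axis, 14 mm thick, 0.08 kg, loose. Its centre is a good place to grip, across its x axis.
- coupling_center (a point): centre (half-way up, 25 mm above its underside) of the pipe coupling: a dark open steel tube standing upright in the bin, 47 mm outside diameter, 50 mm high, about 0.22 kg, loose.
- tin_center (a point): centre (half-way up, 25 mm above its underside) of the closed round tin of cutting paste, 69 mm diameter, 50 mm high, standing upright in the bin beside the coupling, loose; it stays there.
- tray: shallow square steel tray fixed on the bench, 130 x 130 x 18 mm (21 mm with its rolled rim), walls and floor 4 mm, empty. Origin at the centre of its underside. The bench left of the bin (+y) has free room for the brush.
- tray_floor (a point): centre of the tray's inner floor, 4 mm above the bench.

How it is judged:
On the way, in this order (a step that is already met when the one before it is completed fails the run):
1. the brush lies released on the bench, clear of the tray, with the lid shut (height (world z) of brush_center below 0.012 m and horizontal distance between brush_center and tray above 0.085 m and value of joint bin_lid below 0.05 rad and contact force between the fingers and brush below 0.1 N and linear speed of brush below 0.03 m/s), for 0.2 s.
2. the lid is raised well up (over 0.7 rad) (value of joint bin_lid above 0.7 rad), for 0.1 s.
3. the coupling has been lifted out of the bin (its centre over 0.1 m high) (height (world z) of coupling_center above 0.1 m), for 0.05 s.
At the end, for the whole second after the job is handed in: Coupling upright (0.12 rad) and still on the tray floor, inside the rim; lid shut (below 0.04 rad); brush flat and still on the bench, centre below 12 mm and over 85 mm from the tray's centre; tin still upright in the bin (x of coupling_center in the frame of tray between -0.05 and 0.05 m and y of coupling_center in the frame of tray between -0.05 and 0.05 m and height (world z) of coupling_center below 0.034 m and angle between each of coupling_center, tin_center's own z axis and vertical below 0.12 rad and linear speed of each of coupling, brush below 0.02 m/s and value of joint bin_lid below 0.04 rad and height (world z) of brush_center below 0.012 m and horizontal distance between brush_center and tray above 0.085 m and x of tin_center in the frame of bin between -0.06 and 0.06 m and y of tin_center in the frame of bin between -0.125 and 0.125 m and height (world z) of tin_center below 0.04 m); the robot touches nothing.
It fails at once if the lid is opened (over 0.2 rad) with the brush still on it (value of joint bin_lid above 0.2 rad and height (world z) of brush_center above 0.05 m).
It fails at once if the tin is tipped over or lifted out (angle between tin_center's own z axis and vertical above 0.5 rad or height (world z) of tin_center above 0.09 m).
It fails at once if the coupling is dropped or thrown (linear speed of coupling above 0.6 m/s and contact force between the fingers and coupling below 0.1 N).
It fails at once if the brush is dropped or thrown (linear speed of brush above 0.6 m/s and contact force between the fingers and brush below 0.1 N).
It also fails if it takes over 72 s, if anything falls off the work surface, if the arm or the gripper's body presses on something with over 40 N, if the wrist force passes 120 N, or if a joint passes its speed limit or range.

### The arm

A 7-joint arm with a two-finger parallel gripper is mounted at the origin on a cart in front of the work surface, level with it; the furniture and walls round the work are solid. World frame = base frame: x ahead of the robot, y to its left, z up, the work surface at z = 0. Lengths are in m, angles in rad, forces in N, time in s.
With the tool pointing down it reaches from about 0.425 to 0.825 m from the base axis. Payload 3.6 kg.
Tool frame: the origin (TCP) lies where the fingers leave the gripper's body, on its centre line; the fingertips stand 73 mm ahead of it and the grasp point (between the pads) lies 54 mm ahead of it; x points along the fingers, y is the direction in which the jaws open and shut, and the axes are right-handed (so a half turn about x gives the same grasp; the last joint's range is limited). The gripper opens to 85 mm and grips with 20 to 120 N. Pads are 22 mm wide; open, the fingers measure 114 mm over their backs; the gripper's body (76 mm by 85 mm) begins 54 mm behind the grasp point. The pads swing forward as they close: fully open they stand 13 mm farther back than shut.
Start: joints at [1.27, 0.615, -0.013, 1.423, 0.008, 1.103, -0.04], TCP at [0.176, -0.626, 0.304] pointing down, gripper open.
Joint ranges: [-3.12, 3.12], [-0.3, 2.06], [-1.34, 1.32], [0.26, 2.42], [-1.36, 4.5], [0.01, 1.98], [-2.84, 2.84]. Speed limits (rad/s): [2.79, 2.79, 3.14, 3.14, 3.14, 3.14, 3.14].

### API

Orientations are given as a unit quaternion [x, y, z, w].
In Python, from station import arm, snapshot, camera_info, ticket gives the robot as it stands. Calls block until the motion is done:
- arm.movep(position, orientation): joint-space move of the TCP to a pose.
- arm.line_to(position, velocity=0.15, ori=None): straight line of the TCP; ori=None keeps the orientation; velocity is the mean speed in m/s.
- arm.move_j(angles): joint-space move.
- arm.move_gripper(opening, effort=None): opening from 0.0 (shut) to 1.0 (fully open); effort is the grip in N (None keeps the last); returns when the fingers have stopped.
- arm.pause(seconds).
- arm.ik(position, orientation): joint angles nearest the present ones, or None.
- snapshot(name): name is "scene" or "top" or "wrist"; returns the picture (420x560x3 uint8, blue, green, red); there is no depth.
- camera_info(name): a dict with "fx", "fy", "cx", "cy" (pixels), "R" (3x3) and "t" (3): a world point X has camera coordinates R X + t; the wrist camera has in their place "T_tool_cam" (4x4, takes a point from camera to tool coordinates, whose origin is the TCP and whose axes are the tool frame's). Camera axes: x right, y down, z forward; pixel columns grow to the right and rows downward; lengths in m; the calibration is good to about 2 mm. A picture is of the moment at which its call begins: read the wrist's pose just before it. camera_info takes no time and is no camera call.
A pose or a line that the arm cannot do raises arm.MotionError and nothing moves.
- ticket.finish_job(): hands the job in, once; it reports no verdict.
Readings, each from a call of its own:
- arm.read_time(): time.
- arm.read_joint_positions(): joint angles.
- arm.read_dq(): joint speeds.
- arm.read_effort(): joint torques, N m.
- arm.read_tool_pos(): TCP position.
- arm.read_eef_rot(): TCP orientation.
- arm.read_ft_force(): force on the tool from outside, world axes, zero at the start.
- arm.read_wrist_torque(): the same for the moment, N m.
- arm.read_opening(): opening from 0.0 (shut) to 1.0 (fully open).
Only numpy, scipy, OpenCV 4.12 (cv2) and the standard library are available. Lean on these libraries where they do the work, as an engineer would, in place of code of your own. Each camera call takes 0.05 s, during which the arm holds its last target.

## Working session

There is one attempt and no reset: what is moved stays moved. The work goes in short steps, each a Python script; the robot and the scene stay as the last script left them, time stands still between calls to the robot, and variables do not carry over. Pictures are saved under pics/ and viewed, and the job is handed in when it is done.

```bash
ls; mkdir -p pics; python3 - <<'E'
from station import arm, snapshot, camera_info, ticket
import cv2
for n in ["scene","top","wrist"]:
    cv2.imwrite(f"pics/{n}0.png",snapshot(n)); print(n,camera_info(n))
print(arm.read_time(),arm.read_tool_pos(),arm.read_eef_rot(),arm.read_opening())
E
```

```text
pics
scene {'fx': 471.7181853347492, 'fy': 471.7181853347492, 'cx': 271.09517993765303, 'cy': 213.12691695506928, 'R': array([[-0.82894672, -0.55882958,  0.02359732],
       [-0.33373624,  0.46031485, -0.82263623],
       [ 0.44885126, -0.68979688, -0.56807817]]), 't': array([0.45505068, 0.30826579, 0.7506974 ])}
top {'fx': 539.9747726677182, 'fy': 539.9747726677182, 'cx': 278.0784399960648, 'cy': 198.56972127871143, 'R': array([[ 0.0014742 , -0.99967885, -0.02529872],
       [-0.99470166,  0.00113462, -0.10279748],
       [ 0.10279318,  0.02531622, -0.99438054]]), 't': array([-0.09044815,  0.59943255,  1.10245483])}
wrist {'fx': 306.5947995242585, 'fy': 306.5947995242585, 'cx': 277.67181548636034, 'cy': 212.80072343021007, 'T_tool_cam': array([[-2.26744940e-04, -2.90499586e-01,  9.56875091e-01,
        -7.07650739e-02],
       [ 9.99999960e-01,  9.85825922e-05,  2.66892863e-04,
        -2.83372804e-04],
       [-1.71863493e-04,  9.56875112e-01,  2.90499552e-01,
        -7.36116203e-02],
       [ 0.00000000e+00,  0.00000000e+00,  0.00000000e+00,
         1.00000000e+00]])}
0.15 [ 0.17627548 -0.62517027  0.30296656] [-0.70034104 -0.09759423  0.70053659 -0.09615762] 0.9932861910180121
```

View pics/scene0.png

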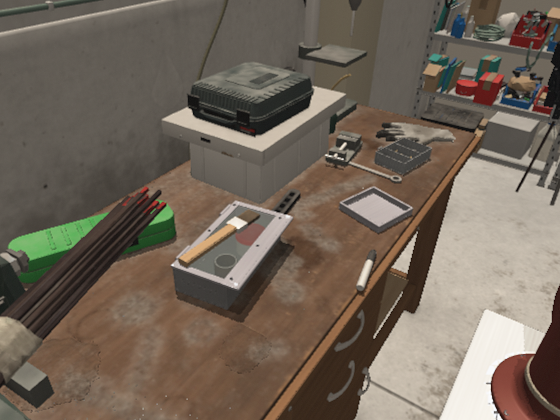

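View pics/top0.png

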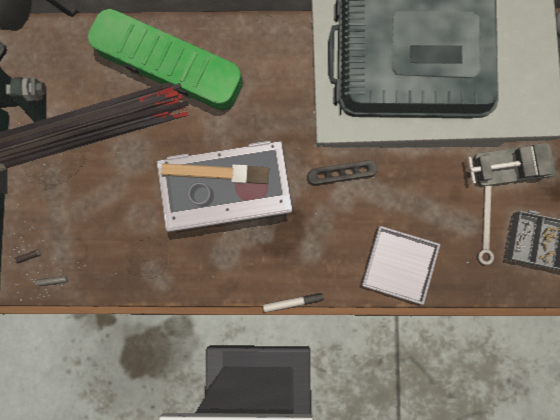

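```bash
python3 - <<'E'
import cv2
im=cv2.imread("pics/top0.png")
cv2.imwrite("pics/top0_bin.png",cv2.resize(im[130:240,145:305],None,fx=5,fy=5,interpolation=cv2.INTER_CUBIC))
cv2.imwrite("pics/top0_tray.png",cv2.resize(im[215:315,350:450],None,fx=5,fy=5,interpolation=cv2.INTER_CUBIC))
im=cv2.imread("pics/scene0.png")
cv2.imwrite("pics/scene0_bin.png",cv2.resize(im[190:315,165:305],None,fx=4.5,fy=4.5,interpolation=cv2.INTER_CUBIC))
E
```

```text
(no output)
```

View pics/top0_bin.png

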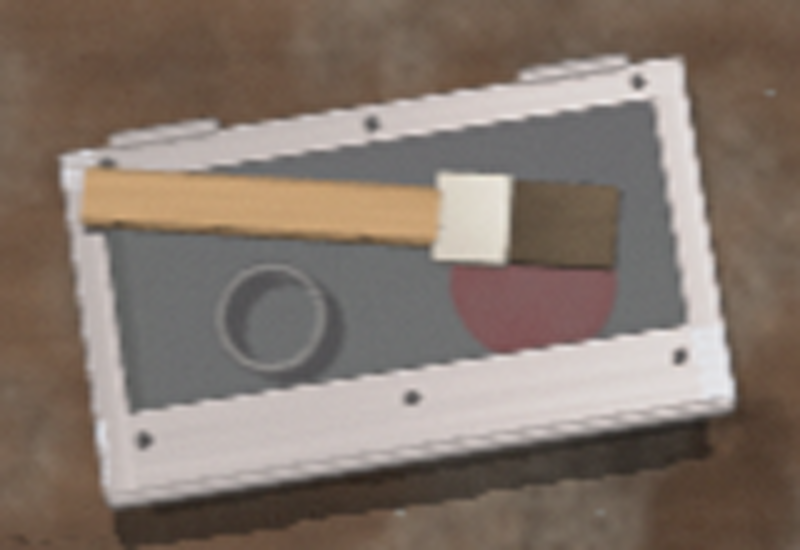

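View pics/top0_tray.png

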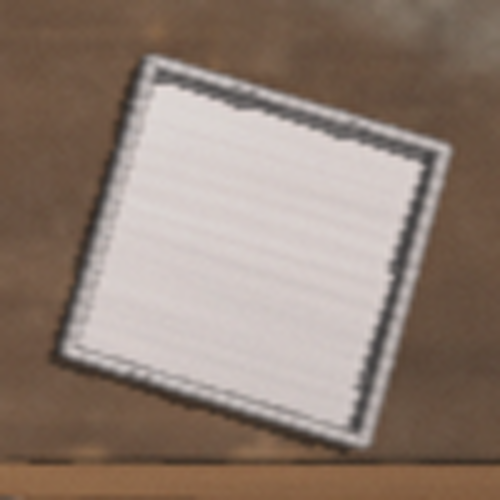

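View pics/scene0_bin.png

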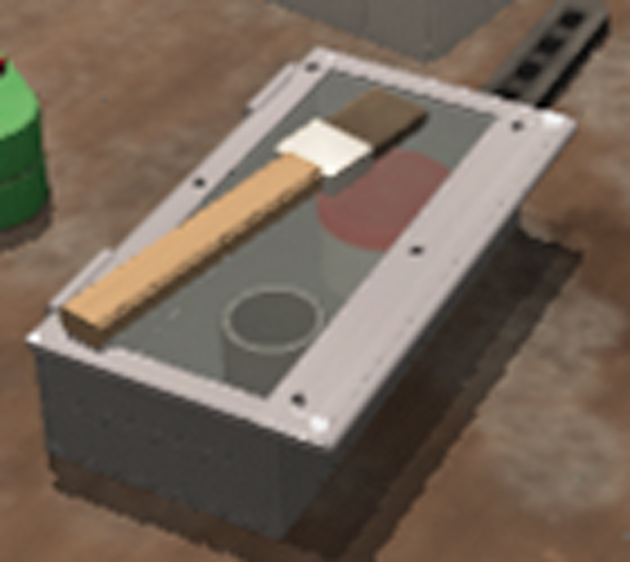

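```bash
cat > h.py <<'E'
import numpy as np
from station import arm, snapshot, camera_info, ticket
from scipy.spatial.transform import Rotation as Ro
def ray(cam,px,z):
    c=camera_info(cam);R=np.array(c['R']);t=np.array(c['t'])
    o=-R.T@t; d=R.T@np.array([(px[0]-c['cx'])/c['fx'],(px[1]-c['cy'])/c['fy'],1])
    return o+d*(z-o[2])/d[2]
def proj(cam,X):
    c=camera_info(cam);p=np.array(c['R'])@X+np.array(c['t'])
    return np.array([c['fx']*p[0]/p[2]+c['cx'],c['fy']*p[1]/p[2]+c['cy']])
def quat(a,y):  # tool x axis = a (unit), tool y approx y
    a=np.array(a,float);a/=np.linalg.norm(a);y=np.array(y,float);y-=a*(a@y);y/=np.linalg.norm(y)
    return Ro.from_matrix(np.stack([a,y,np.cross(a,y)],1)).as_quat()
E
python3 - <<'E'
from h import *
np.set_printoptions(precision=4,suppress=True)
T=lambda p:(p[0]/5+145,p[1]/5+130)
L=[ray('top',T(p),.069) for p in [(62,157),(683,58),(733,408),(112,503)]]
print('lid',L, [np.linalg.norm(L[i]-L[(i+1)%4]) for i in range(4)])
# scene check
S=lambda p:(p[0]/4.5+165,p[1]/4.5+190)
print('lid scene',[ray('scene',S(p),.069) for p in [(33,340),(318,48),(576,123),(328,445)]])
B=[ray('top',T(p),.083) for p in [(82,168),(84,225),(614,268),(620,186)]];print('brush',B, sum(B)/4,np.linalg.norm((B[0]+B[1]-B[2]-B[3])/2))
print('coup',ray('top',T((273,319)),.054), 'scene',ray('scene',S((273,319)),.054))
print('tin',ray('top',T((533,270)),.054))
Tr=[ray('top',(p[0]/5+350,p[1]/5+215),.021) for p in [(150,57),(450,150),(365,447),(60,355)]];print('tray',Tr,sum(Tr)/4)
E
```

```text
lid [array([0.6723, 0.1562, 0.069 ]), array([ 0.7125, -0.0984,  0.069 ]), array([ 0.5689, -0.1187,  0.069 ]), array([0.5305, 0.1324, 0.069 ])] [np.float64(0.2577718096633596), np.float64(0.14503698042422558), np.float64(0.2539916542815597), np.float64(0.14372078699155288)]
lid scene [array([0.6719, 0.1589, 0.069 ]), array([ 0.7126, -0.0926,  0.069 ]), array([ 0.569 , -0.1136,  0.069 ]), array([0.5311, 0.1371, 0.069 ])]
brush [array([0.6653, 0.1444, 0.083 ]), array([0.642 , 0.1431, 0.083 ]), array([ 0.6241, -0.071 ,  0.083 ]), array([ 0.6574, -0.0733,  0.083 ])] [0.6472 0.0358 0.083 ] 0.21633502655966858
coup [0.607  0.0709 0.054 ] scene [0.609  0.0754 0.054 ]
tin [ 0.6272 -0.0364  0.054 ]
tray [array([ 0.5416, -0.3035,  0.021 ]), array([ 0.5029, -0.427 ,  0.021 ]), array([ 0.3811, -0.3887,  0.021 ]), array([ 0.4182, -0.2642,  0.021 ])] [ 0.461  -0.3458  0.021 ]
```

View pics/wrist0.png

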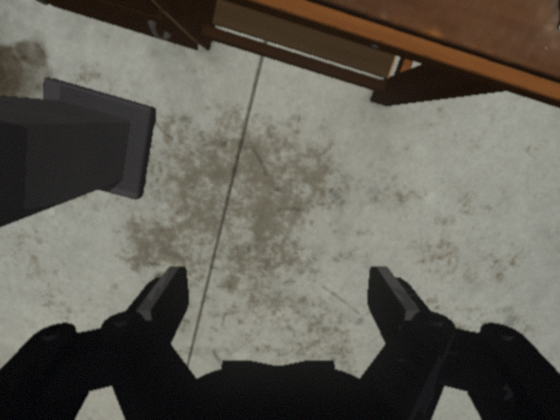

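```bash
cat >> h.py <<'E'
# estimates (world)
PSI=0.154
ax=np.array([np.cos(PSI),np.sin(PSI),0]); ay=np.array([-np.sin(PSI),np.cos(PSI),0]); az=np.array([0,0,1.])
BIN=np.array([0.633,0.022,0])
BRUSH=np.array([0.6475,0.038,0.076]); BYAW=-0.06
COUP=np.array([0.608,0.073,0.029])
TRAY=np.array([0.461,-0.346,0.004])
def tiltq(t,fwd=ax):
    lat=np.cross(az,fwd); a=np.sin(t)*fwd-np.cos(t)*az
    return quat(a,lat),a,np.cross(a,lat)
E
python3 - <<'E'
from h import *
np.set_printoptions(precision=3,suppress=True)
print(Ro.from_quat(arm.read_eef_rot()).as_matrix())
b=np.array([np.cos(BYAW),np.sin(BYAW),0])
for s in (1,-1):
    q=quat([0,0,-1],s*b)
    print('brush',s,arm.ik(BRUSH+[0,0,.07],q),arm.ik(BRUSH+[0,0,.2],q),arm.ik([0.55,.28,.076],q))
for t in (.6,.66,.8,.9,1.0):
    for s in (1,-1):
        q,a,z=tiltq(t); 
        if s<0: q=quat(a,-ay)
        c=[]
        for P in ([-.0835,.054,.0406],[-.13,.054,.0406],[.04,.054,.19],[-.017,.054,.05]):
            W=BIN+ax*P[0]+ay*P[1]+az*P[2]-a*.073
            c.append(arm.ik(W,q))
        print(t,s,*c,sep='\n  ')
E
```

```text
[[-0.001  0.271 -0.962]
 [ 0.002 -0.962 -0.271]
 [-1.    -0.002 -0.   ]]
brush 1 [ 0.111  0.809 -0.359  1.577  0.355  0.821 -0.45 ] [ 0.165  0.675 -0.462  1.455  0.32   1.087 -0.419] [-0.313  0.869 -0.327  1.706  0.425  0.637 -0.937]
brush -1 [ 0.465  1.073 -1.153  1.565  1.032  1.209  2.19 ] [ 0.459  0.887 -1.151  1.445  0.816  1.334  2.342] [ 0.078  1.165 -1.154  1.693  1.18   1.14   1.64 ]
0.6
  1
  [ 0.533  1.063 -1.15   2.377  2.184  1.042 -0.381]
  None
  [-0.124  0.508 -0.045  1.972  0.359  0.066  1.217]
  [ 0.527  1.061 -1.15   2.196  2.083  0.947 -0.204]
0.6
  -1
  [ 0.346  0.862 -0.769  2.382  2.411  0.772  2.433]
  None
  [-0.183  0.507  0.041  1.973 -0.318  0.064 -1.259]
  [ 0.229  0.797 -0.578  2.204  2.403  0.539  2.435]
0.66
  1
  None
  None
  [ 0.458  0.688 -0.959  2.005  1.706  0.559  0.043]
  [ 0.529  1.085 -1.15   2.239  2.196  1.    -0.286]
0.66
  -1
  None
  None
  [-0.015  0.514 -0.2    2.019  2.002  0.109  2.74 ]
  [ 0.231  0.817 -0.58   2.247  2.536  0.632  2.314]
0.8
  1
  None
  None
  [ 0.552  0.806 -1.147  2.111  2.064  0.767 -0.221]
  [ 0.53   1.164 -1.152  2.328  2.429  1.166 -0.42 ]
0.8
  -1
  None
  None
  [ 0.242  0.584 -0.577  2.119  2.398  0.425  2.424]
  [ 0.447  1.044 -0.961  2.33   2.516  1.043  2.533]
0.9
  1
  None
  None
  [ 0.552  0.842 -1.148  2.182  2.279  0.861 -0.394]
  [ 0.53   1.24  -1.153  2.382  2.577  1.307 -0.462]
0.9
  -1
  None
  None
  [ 0.361  0.666 -0.768  2.187  2.497  0.647  2.394]
  [ 0.447  1.116 -0.963  2.384  2.654  1.206  2.48 ]
1.0
  1
  None
  None
  [ 0.549  0.894 -1.149  2.245  2.457  0.989 -0.51 ]
  None
1.0
  -1
  None
  None
  [ 0.463  0.789 -0.959  2.247  2.553  0.887  2.447]
  None
```

```bash
cat > scan.py <<'E'
from h import *
np.set_printoptions(precision=2,suppress=True)
def W(P,a,reach): return BIN+ax*P[0]+ay*P[1]+az*P[2]-a*reach
for y0 in (0.0,0.054,-.05):
  for t in (.5,.6,.7,.8,.9):
    for phi in (-80,-60,-45,-30,-15,0,15,30,45,60,80):
      p=PSI+np.radians(phi); f=np.array([np.cos(p),np.sin(p),0])
      q,a,z=tiltq(t,f)
      for s in (1,-1):
        qq=q if s>0 else quat(a,-np.cross(az,f))
        r=[arm.ik(W(P,a,.073),qq) is not None for P in ([-.082,y0,.042],[-.115,y0,.042],[-.05,y0,.13],[.03,y0,.19])]
        if all(r): print(y0,t,phi,s)
E
python3 scan.py
```

```text
0.0 0.5 -80 1
0.0 0.5 -80 -1
0.0 0.5 -60 1
0.0 0.5 -60 -1
0.0 0.5 -45 1
0.0 0.5 -45 -1
0.0 0.5 -30 1
0.0 0.5 -30 -1
0.0 0.5 -15 1
0.0 0.5 -15 -1
0.0 0.5 0 1
0.0 0.5 0 -1
0.0 0.5 15 1
0.0 0.5 15 -1
0.0 0.5 30 1
0.0 0.5 30 -1
0.0 0.5 45 1
0.0 0.5 45 -1
0.0 0.5 60 1
0.0 0.5 60 -1
0.0 0.5 80 1
0.0 0.5 80 -1
0.0 0.6 -80 1
0.0 0.6 -80 -1
0.0 0.6 -60 1
0.0 0.6 -60 -1
0.0 0.6 -45 1
0.0 0.6 -45 -1
0.0 0.6 -30 1
0.0 0.6 -30 -1
0.0 0.6 15 1
0.0 0.6 15 -1
0.0 0.6 30 1
0.0 0.6 30 -1
0.0 0.6 45 1
0.0 0.6 45 -1
0.0 0.6 60 1
0.0 0.6 60 -1
0.0 0.6 80 1
0.0 0.6 80 -1
0.0 0.7 -80 1
0.0 0.7 -80 -1
0.0 0.7 -60 1
0.0 0.7 -60 -1
0.0 0.7 -45 1
0.0 0.7 -45 -1
0.0 0.7 30 1
0.0 0.7 30 -1
0.0 0.7 45 1
0.0 0.7 45 -1
0.0 0.7 60 1
0.0 0.7 60 -1
0.0 0.7 80 1
0.0 0.7 80 -1
0.0 0.8 -80 1
0.0 0.8 -80 -1
0.0 0.8 -60 1
0.0 0.8 -60 -1
0.0 0.8 -45 1
0.0 0.8 -45 -1
0.0 0.8 30 1
0.0 0.8 30 -1
0.0 0.8 45 1
0.0 0.8 45 -1
0.0 0.8 60 1
0.0 0.8 60 -1
0.0 0.8 80 1
0.0 0.8 80 -1
0.0 0.9 -80 1
0.0 0.9 -80 -1
0.0 0.9 -60 1
0.0 0.9 -60 -1
0.0 0.9 45 1
0.0 0.9 45 -1
0.0 0.9 60 1
0.0 0.9 60 -1
0.0 0.9 80 1
0.0 0.9 80 -1
0.054 0.5 -80 1
[... 1764 characters left out ...]
5 -1
-0.05 0.6 60 1
-0.05 0.6 60 -1
-0.05 0.6 80 1
-0.05 0.6 80 -1
-0.05 0.7 -80 1
-0.05 0.7 -80 -1
-0.05 0.7 -60 1
-0.05 0.7 -60 -1
-0.05 0.7 -45 1
-0.05 0.7 -45 -1
-0.05 0.7 15 1
-0.05 0.7 15 -1
-0.05 0.7 30 1
-0.05 0.7 30 -1
-0.05 0.7 45 1
-0.05 0.7 45 -1
-0.05 0.7 60 1
-0.05 0.7 60 -1
-0.05 0.7 80 1
-0.05 0.7 80 -1
-0.05 0.8 -80 1
-0.05 0.8 -80 -1
-0.05 0.8 -60 1
-0.05 0.8 -60 -1
-0.05 0.8 30 1
-0.05 0.8 30 -1
-0.05 0.8 45 1
-0.05 0.8 45 -1
-0.05 0.8 60 1
-0.05 0.8 60 -1
-0.05 0.8 80 1
-0.05 0.8 80 -1
-0.05 0.9 -80 1
-0.05 0.9 -80 -1
-0.05 0.9 -60 1
-0.05 0.9 -60 -1
-0.05 0.9 30 1
-0.05 0.9 30 -1
-0.05 0.9 45 1
-0.05 0.9 45 -1
-0.05 0.9 60 1
-0.05 0.9 60 -1
-0.05 0.9 80 1
-0.05 0.9 80 -1
```

```bash
python3 - <<'E'
from h import *
import cv2
np.set_printoptions(precision=3,suppress=True)
b=np.array([np.cos(BYAW),np.sin(BYAW),0]); q=quat([0,0,-1],b)
arm.movep(BRUSH*[1,1,0]+[0,0,.24],q); arm.move_gripper(.6)
print(arm.read_time(),arm.read_joint_positions(),arm.read_ft_force())
cv2.imwrite('pics/w1.png',snapshot('wrist'))
f0=arm.read_ft_force()
arm.line_to(BRUSH*[1,1,0]+[0,0,.165],.12)
for z in (.157,.152,.148,.145):
    arm.line_to(BRUSH*[1,1,0]+[0,0,z],.05); f=arm.read_ft_force()-f0; print(z,f)
    if abs(f[2])>3: break
print(arm.read_time(),arm.read_tool_pos())
cv2.imwrite('pics/s1.png',snapshot('scene'))
E
```

```text
3.4583 [ 0.152  0.707 -0.436  1.497  0.33   1.01  -0.428] [ 0.131  0.523 -0.56 ]
0.157 [-0.01   0.397  0.513]
0.152 [ 0.475 -0.158  0.776]
0.148 [0.366 1.037 1.522]
0.145 [0.499 1.189 1.103]
5.3417 [0.647 0.038 0.145]
```

View pics/w1.png

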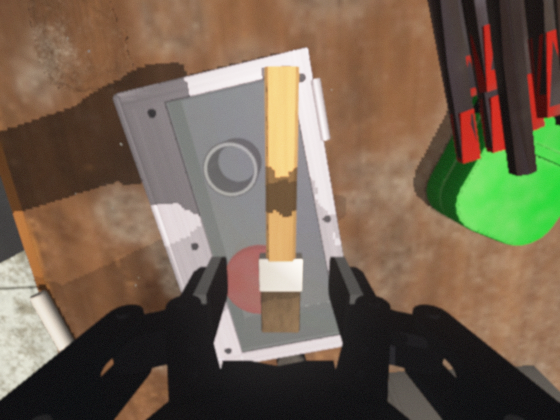

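View pics/s1.png

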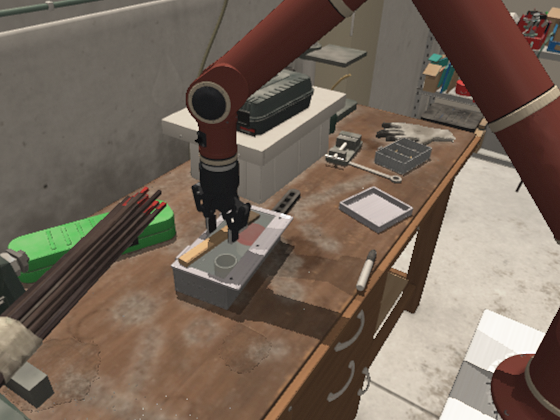

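```bash
python3 - <<'E'
from h import *
import cv2
np.set_printoptions(precision=4,suppress=True)
q=quat([0,0,-1],[np.cos(BYAW),np.sin(BYAW),0]); R=Ro.from_quat(q).as_matrix()
c=camera_info('wrist');T=np.array(c['T_tool_cam'])
def wr(px,z):
    d=R@T[:3,:3]@np.array([(px[0]-c['cx'])/c['fx'],(px[1]-c['cy'])/c['fy'],1]); o=R@T[:3,3]+np.array([BRUSH[0],BRUSH[1],.24])
    return o+d*(z-o[2])/d[2]
print('coup',wr((231,168),.054)); 
print('lid corners RL,FL,FR,RR',[wr(p,.069) for p in [(308,49),(115,97),(219,365),(343,345)]])
arm.move_gripper(0.0,40); print(arm.read_opening(),arm.read_ft_force(),arm.read_tool_pos(),arm.read_time())
arm.line_to(BRUSH*[1,1,0]+[0,0,.20],.1)
print(arm.read_opening(),arm.read_ft_force())
cv2.imwrite('pics/s2.png',snapshot('scene'))
for p in [(98,215),(46,215),(153,215),(30,257),(185,165),(100,140)]: print(p,ray('top',p,0))
E
```

```text
coup [0.6101 0.0757 0.054 ]
lid corners RL,FL,FR,RR [array([0.6758, 0.1586, 0.069 ]), array([0.5324, 0.1353, 0.069 ]), array([ 0.581, -0.112,  0.069]), array([ 0.7011, -0.0959,  0.069 ])]
0.2672825590080797 [-0.1123  0.2449  1.8031] [0.6478 0.0381 0.1454] 5.75
0.2654743538058348 [ 0.2437  0.1496 -2.4867]
(98, 215) [0.5672 0.3001 0.    ]
(46, 215) [0.5673 0.4139 0.    ]
(153, 215) [0.5672 0.1804 0.    ]
(30, 257) [0.4766 0.4446 0.    ]
(185, 165) [0.6762 0.1131 0.    ]
(100, 140) [0.7322 0.3016 0.    ]
```

View pics/s2.png

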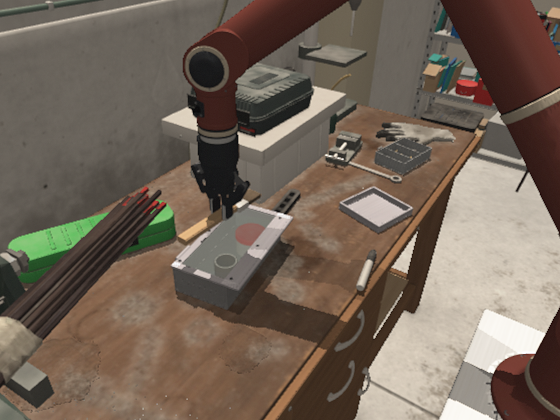

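```bash
python3 - <<'E'
from h import *
import cv2
np.set_printoptions(precision=4,suppress=True)
q=quat([0,0,-1],[np.cos(BYAW),np.sin(BYAW),0])
x,y=.55,.31
arm.line_to([x,y,.20],.25); f0=arm.read_ft_force()
arm.line_to([x,y,.09],.12)
for z in (.083,.080,.078,.0765,.075):
    arm.line_to([x,y,z],.04); f=arm.read_ft_force()-f0; print(z,f)
    if f[2]>3: break
cv2.imwrite('pics/s3.png',snapshot('scene'))
print(arm.read_time())
E
```

```text
0.083 [-0.7622  0.942   1.9152]
0.08 [0.515  0.1795 0.5134]
0.078 [-0.0534 -0.2751  0.5388]
0.0765 [-0.2725  1.693   1.1145]
0.075 [-1.7169 -0.1217  8.4771]
10.25
```

View pics/s3.png

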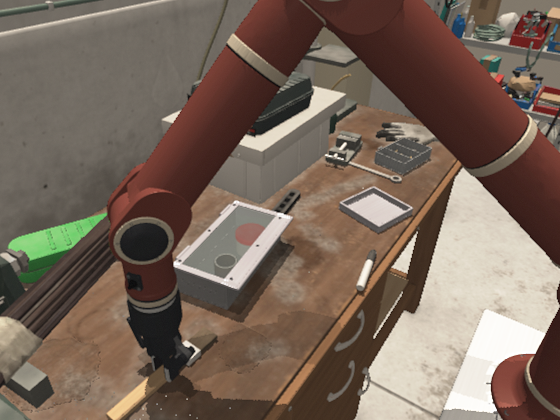

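```bash
sed -i 's/^COUP=.*/COUP=np.array([0.609,0.0745,0.029])/; s/^BIN=.*/BIN=np.array([0.634,0.024,0])/' h.py
python3 - <<'E'
from h import *
import cv2
np.set_printoptions(precision=4,suppress=True)
x,y=.55,.31
arm.move_gripper(.6); 
arm.line_to([x,y,.22],.15)
cv2.imwrite('pics/s4.png',snapshot('scene'))
arm.movep([.45,0.02,.30],quat([0,0,-1],[0,1,0]))
arm.move_gripper(0)
print(arm.read_time(),arm.read_joint_positions())
cv2.imwrite('pics/t4.png',snapshot('top'))
np.set_printoptions(precision=2,suppress=True)
def W(P,a,reach): return BIN+ax*P[0]+ay*P[1]+az*P[2]-a*reach
for y0 in (-.03,-.05,-.07,-.09):
  for t in (.65,.7,.75,.8,.9):
    for phi in (0,10,20,30,40):
      p=PSI+np.radians(phi); f=np.array([np.cos(p),np.sin(p),0])
      q,a,z=tiltq(t,f)
      r=[arm.ik(W(P,a,.073),q) for P in ([-.115,y0,.038],[-.082,y0,.038],[-.05,y0,.13],[.03,y0,.20])]
      if all(v is not None for v in r): print(y0,t,phi,round(float(np.arctan(np.tan(t)*np.cos(np.radians(phi)))),2),r[0],r[3])
E
```

```text
13.95 [ 0.5994  0.4647 -0.9885  1.9582  0.4712  0.9692  0.9536]
-0.03 0.65 20 0.62 [ 0.93  1.1  -1.15  2.36  2.32  0.64  0.17] [ 0.73  0.71 -0.96  1.91  0.94  0.28  1.3 ]
-0.03 0.65 30 0.58 [ 0.98  1.1  -1.14  2.29  2.15  0.46  0.52] [ 0.84  0.83 -1.15  1.84  0.85  0.43  1.61]
-0.03 0.65 40 0.53 [ 1.01  1.11 -1.14  2.21  1.77  0.35  1.07] [ 0.89  0.95 -1.29  1.77  0.79  0.59  1.87]
-0.03 0.7 20 0.67 [ 0.95  1.13 -1.15  2.38  2.43  0.66  0.1 ] [ 0.72  0.69 -0.91  1.94  0.97  0.18  1.27]
-0.03 0.7 30 0.63 [ 1.    1.13 -1.14  2.31  2.28  0.46  0.44] [ 0.86  0.84 -1.15  1.87  0.87  0.36  1.6 ]
-0.03 0.7 40 0.57 [ 1.03  1.13 -1.13  2.23  1.88  0.31  1.  ] [ 0.91  0.97 -1.3   1.79  0.8   0.54  1.87]
-0.03 0.75 30 0.68 [ 1.03  1.16 -1.14  2.33  2.4   0.46  0.36] [ 0.88  0.85 -1.14  1.9   0.9   0.28  1.59]
-0.03 0.75 40 0.62 [ 1.06  1.16 -1.13  2.24  2.    0.28  0.92] [ 0.94  0.99 -1.31  1.81  0.8   0.49  1.88]
-0.03 0.8 30 0.73 [ 1.05  1.2  -1.15  2.34  2.52  0.46  0.3 ] [ 0.89  0.85 -1.13  1.93  0.93  0.21  1.57]
-0.03 0.8 40 0.67 [ 1.08  1.19 -1.14  2.24  2.13  0.26  0.83] [ 0.96  1.01 -1
[... 4968 characters left out ...]
4  1.2   0.11  1.78] [ 0.96  0.93 -1.15  1.73  0.38  0.49  2.34]
-0.09 0.8 20 0.77 [ 1.13  1.2  -1.15  2.34  2.55  0.53  0.2 ] [ 0.89  0.77 -0.98  1.94  0.99  0.1   1.4 ]
-0.09 0.8 30 0.73 [ 1.17  1.2  -1.14  2.24  2.27  0.31  0.64] [ 1.01  0.95 -1.24  1.85  0.87  0.35  1.75]
-0.09 0.8 40 0.67 [ 1.13  1.11 -0.99  2.14  1.11  0.06  1.91] [ 0.98  0.94 -1.15  1.75  0.31  0.44  2.43]
-0.09 0.9 20 0.87 [ 1.18  1.28 -1.15  2.36  2.75  0.55  0.11] [ 0.98  0.88 -1.13  1.99  2.01  0.15  0.46]
-0.09 0.9 30 0.83 [ 1.22  1.27 -1.14  2.26  2.53  0.29  0.46] [ 1.05  1.01 -1.27  1.89  0.99  0.25  1.68]
-0.09 0.9 40 0.77 [ 1.24  1.27 -1.15  2.15  1.45  0.16  1.66] [ 1.06  1.07 -1.31  1.79  0.55  0.41  2.26]
```

View pics/s4.png

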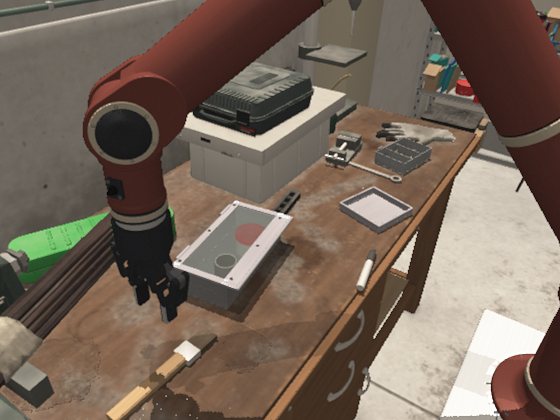

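View pics/t4.png

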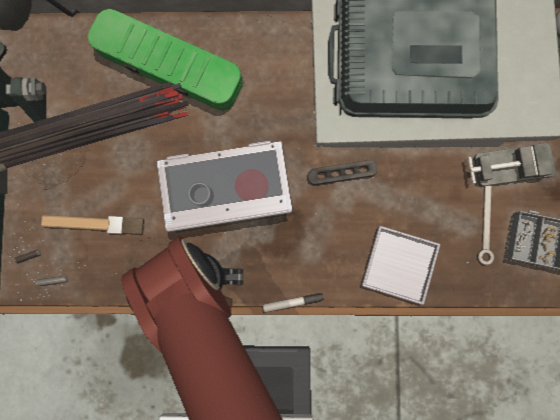

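```bash
cat >> h.py <<'E'
LT,LPHI,LY=.75,np.radians(20),-.07
_p=PSI+LPHI; LF=np.array([np.cos(_p),np.sin(_p),0])
LQ,LA,LZ=tiltq(LT,LF)
def b2w(P): return BIN+ax*P[0]+ay*P[1]+az*P[2]
def liftP(th):  # tip centre in bin frame at lid angle th
    off=np.array([.0127,-.011,.0075]); H=np.array([.060,0,.066])
    V0=np.array([-.075,LY-.011,.045]); th1=.82
    lip=lambda t:.148*np.array([-np.cos(t),0,np.sin(t)])
    if th<=th1: V=V0+lip(th)-lip(0)
    else:
        u=lambda t:np.array([-np.cos(t),0,np.sin(t)]); n=lambda t:np.array([-np.sin(t),0,-np.cos(t)])
        V1=V0+lip(th1)-lip(0); d=V1-H; r=d@u(th1); h=d@n(th1)
        V=H+r*u(th)+h*n(th); V[1]=LY-.011
    return V-off
def tip2tcp(P): return b2w(P)-.073*LA
GT=.66
GQ,GA,GZ=tiltq(GT,ax)
GTCP=np.array([COUP[0],COUP[1],.042])-.050*GA
E
python3 - <<'E'
from h import *
np.set_printoptions(precision=3,suppress=True)
P0=liftP(0)
for P in [P0+[-.035,0,.15],P0+[-.035,0,-.005],P0+[0,0,-.005]]+[liftP(t) for t in (.2,.4,.6,.82,1.0,1.2,1.4,1.45)]:
    print(P,arm.ik(tip2tcp(P),LQ))
print('G')
for d in [0,-.1]: print(arm.ik(GTCP+d*GA,GQ))
print(arm.ik(GTCP+[0,0,.1],GQ),arm.ik(GTCP+[0,0,.1]-ax*.06,GQ))
for phi in (-.3,-.64):
  f=np.array([np.cos(phi),np.sin(phi),0]);
  for t in (.3,.5,.66):
    q,a,z=tiltq(t,f); print(phi,t,arm.ik(TRAY+[0,0,.038]-.05*a,q),arm.ik(TRAY+[0,0,.138]-.05*a,q))
E
```

```text
[-0.123 -0.07   0.188] [ 1.133  0.686 -1.13   2.285  2.215  0.123  0.183]
[-0.123 -0.07   0.033] [ 1.076  1.182 -1.147  2.367  2.497  0.591  0.186]
[-0.088 -0.07   0.033] [ 1.03   1.182 -1.146  2.289  2.434  0.56   0.233]
[-0.085 -0.07   0.067] [ 1.028  1.078 -1.144  2.278  2.384  0.478  0.208]
[-0.076 -0.07   0.095] [ 1.022  0.997 -1.141  2.249  2.31   0.404  0.225]
[-0.062 -0.07   0.121] [ 1.009  0.93  -1.137  2.204  2.189  0.335  0.298]
[-0.041 -0.07   0.146] [ 0.987  0.879 -1.132  2.141  1.986  0.281  0.458]
[-0.024 -0.07   0.16 ] [ 0.967  0.858 -1.131  2.091  1.81   0.262  0.613]
[-0.002 -0.07   0.172] [ 0.946  0.857 -1.141  2.031  1.618  0.274  0.792]
[ 0.022 -0.07   0.18 ] [ 0.79   0.732 -0.866  1.972  1.026  0.062  1.307]
[ 0.028 -0.07   0.181] [ 0.789  0.741 -0.878  1.956  1.021  0.08   1.314]
G
[ 0.52   1.165 -1.151  2.201  2.233  1.038 -0.256]
[ 0.546  0.899 -1.148  2.338  2.132  0.909 -0.376]
[ 0.539  0.891 -1.148  2.165  1.993  0.825 -0.18 ] [ 0.557  0.834 -1.147  2.321  2.078  0.845 -0.348]
-0.3 0.3 [ 0.896  0.766 -0.364  2.046  1.087  0.163  0.874] [ 1.116  0.653 -0.702  1.981  0.807  0.451  1.151]
-0.3 0.5 [ 1.373  1.099 -1.148  2.169  1.959  0.756  0.248] [ 1.088  0.61  -0.572  2.127  1.548  0.137  0.435]
-0.3 0.66 [ 1.415  1.158 -1.148  2.263  2.308  0.805  0.006] [ 1.436  0.866 -1.143  2.225  2.064  0.561  0.073]
-0.64 0.3 [ 0.694  0.738 -0.141  2.067  1.206  0.113  0.347] [ 0.949  0.602 -0.52   2.     0.841  0.423  0.736]
-0.64 0.5 [ 1.276  1.096 -1.151  2.196  1.986  0.975 -0.176] [ 1.303  0.828 -1.149  2.145  1.687  0.785 -0.   ]
-0.64 0.66 [ 1.276  1.158 -1.151  2.301  2.261  1.118 -0.371] [ 1.302  0.855 -1.148  2.262  2.036  0.861 -0.311]
```

```bash
python3 - <<'E'
from h import *
import cv2
np.set_printoptions(precision=3,suppress=True)
P0=liftP(0)
arm.movep(tip2tcp(P0+[-.035,0,.15]),LQ)
arm.line_to(tip2tcp(P0+[-.035,0,-.005]),.2)
print(arm.read_time(),arm.read_joint_positions(),arm.read_ft_force())
cv2.imwrite('pics/s5.png',cv2.resize(snapshot('scene')[170:330,140:360],None,fx=3.5,fy=3.5))
cv2.imwrite('pics/w5.png',snapshot('wrist'))
E
```

```text
16.4667 [ 1.074  1.178 -1.146  2.367  2.5    0.589  0.182] [ 1.452  1.19  -0.067]
```

View pics/s5.png

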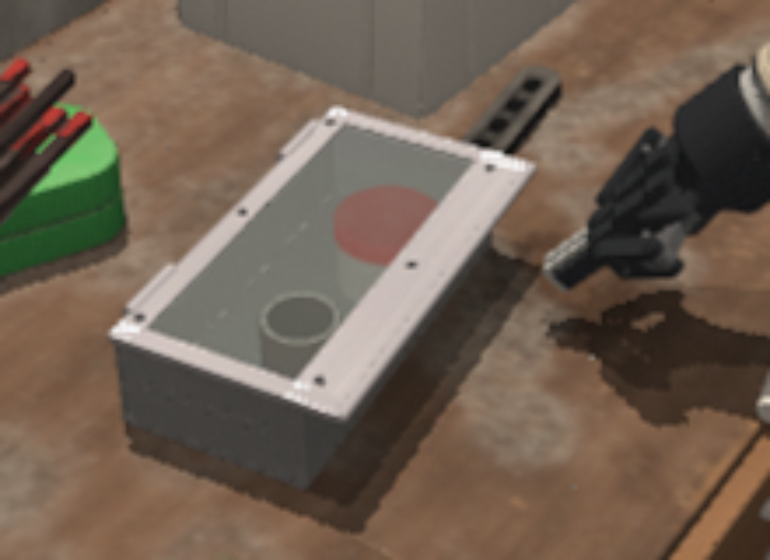

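View pics/w5.png

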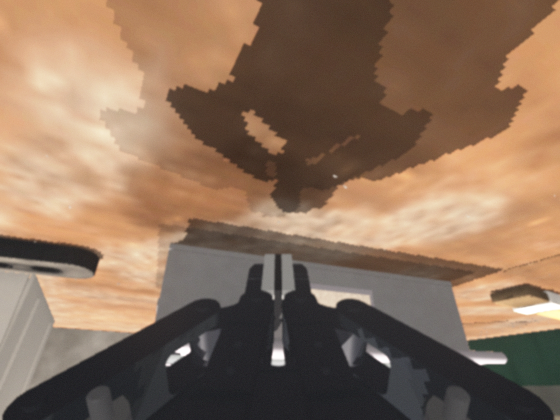

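```bash
python3 - <<'E'
from h import *
import cv2
np.set_printoptions(precision=3,suppress=True)
D=np.array([.004,0,0]); P0=liftP(0)
f0=arm.read_ft_force()
arm.line_to(tip2tcp(P0+D+[0,0,-.005]),.1); print(arm.read_ft_force()-f0)
for th in (.05,.15,.3):
    arm.line_to(tip2tcp(liftP(th)+D),.12); print(th,arm.read_ft_force()-f0,arm.read_time())
cv2.imwrite('pics/s6.png',cv2.resize(snapshot('scene')[150:330,140:360],None,fx=3.3,fy=3.3))
E
```

```text
[-0.397 -1.179 -0.448]
0.05 [0.115 0.127 0.013] 17.3583
0.15 [-4.506 -2.321 -1.697] 17.6333
0.3 [-4.315 -0.538 -0.998] 17.9667
```

View pics/s6.png

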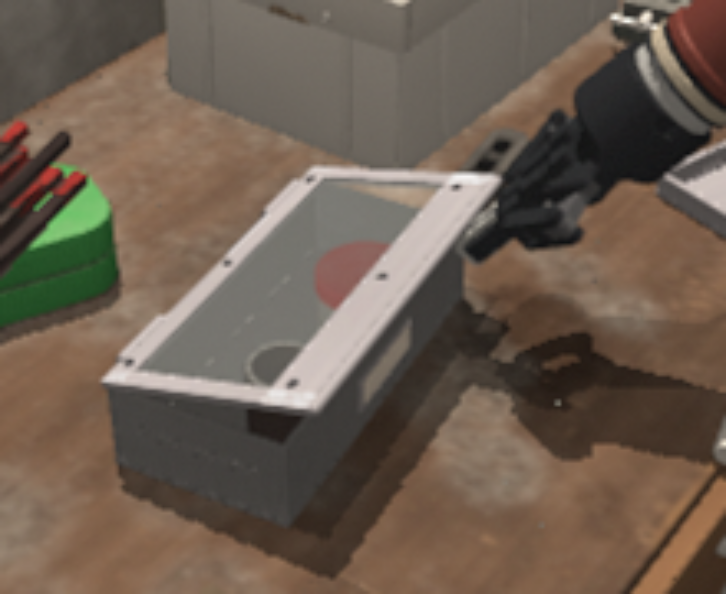

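```bash
python3 - <<'E'
from h import *
import cv2
np.set_printoptions(precision=3,suppress=True)
D=np.array([.004,0,0]); f0=np.array([1.4,1.2,-.1])
try:
  for th in (.5,.7,.9,1.1,1.25,1.38):
    arm.line_to(tip2tcp(liftP(th)+D),.13); print(th,arm.read_ft_force()-f0,arm.read_time())
except Exception as e: print('ERR',e)
print(arm.read_joint_positions())
cv2.imwrite('pics/s7.png',cv2.resize(snapshot('scene')[110:330,140:380],None,fx=2.7,fy=2.7))
print([arm.ik(GTCP-d*GA,GQ) for d in (.12,0)])
E
```

```text
0.5 [-4.071 -2.287 -0.349] 18.3917
0.7 [-1.628 -0.719  0.593] 18.7667
0.9 [-2.553 -2.347 -0.495] 19.1333
1.1 [-3.242 -1.181 -0.423] 19.475
ERR the arm cannot follow that straight line within its joint ranges
[ 0.838  0.738 -0.891  2.055  2.092  0.063  0.268]
[array([ 0.466,  0.737, -0.957,  2.362,  2.218,  0.727, -0.537]), array([ 0.562,  1.262, -1.28 ,  2.2  ,  2.201,  1.159, -0.148])]
```

View pics/s7.png

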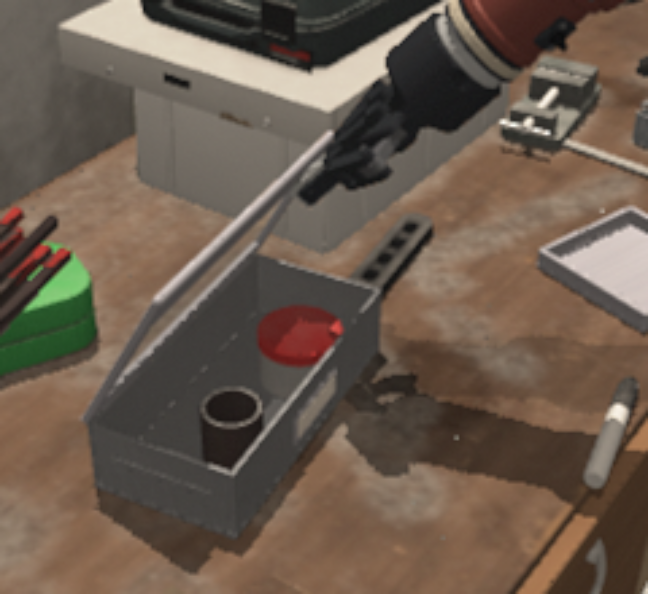

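```bash
python3 - <<'E'
from h import *
import cv2
np.set_printoptions(precision=3,suppress=True)
D=np.array([.004,0,0])
for t in (.5,.55,.6):
  for ph in (.0,.17,.35,.5):
    f=np.array([np.cos(PSI+ph),np.sin(PSI+ph),0]); q,a,z=tiltq(t,f)
    ok=arm.ik(b2w(liftP(1.4)+D)-.073*a,q); print(t,ph,ok)
f=np.array([np.cos(PSI+.35),np.sin(PSI+.35),0]); q,a,z=tiltq(.5,f)
try:
  for th in (1.25,1.42):
    arm.line_to(b2w(liftP(th)+D)-.073*a,.13,q); print(th,arm.read_ft_force(),arm.read_time())
except Exception as e: print('ERR',e)
print(arm.read_joint_positions())
cv2.imwrite('pics/s8.png',cv2.resize(snapshot('scene')[110:330,140:380],None,fx=2.7,fy=2.7))
print([arm.ik(GTCP-d*GA,GQ) for d in (.12,0)])
E
```

```text
0.5 0.0 [ 0.748  0.815 -1.153  1.861  1.298  0.696  0.683]
0.5 0.17 [ 0.784  0.828 -1.154  1.836  1.168  0.641  0.986]
0.5 0.35 [ 0.813  0.848 -1.155  1.795  0.994  0.621  1.34 ]
0.5 0.5 [ 0.827  0.868 -1.154  1.75   0.842  0.639  1.638]
0.55 0.0 [ 0.549  0.63  -0.714  1.909  1.09   0.327  0.793]
0.55 0.17 [ 0.804  0.827 -1.155  1.875  1.257  0.581  0.908]
0.55 0.35 [ 0.836  0.849 -1.156  1.83   1.044  0.552  1.302]
0.55 0.5 [ 0.852  0.871 -1.155  1.781  0.853  0.57   1.637]
0.6 0.0 [ 0.646  0.68  -0.87   1.947  1.416  0.383  0.509]
0.6 0.17 [ 0.822  0.829 -1.155  1.913  1.367  0.527  0.811]
0.6 0.35 [ 0.858  0.853 -1.158  1.864  1.11   0.486  1.249]
0.6 0.5 [ 0.875  0.877 -1.156  1.811  0.869  0.502  1.634]
ERR the arm cannot follow that straight line within its joint ranges
[ 0.839  0.738 -0.892  2.055  2.092  0.063  0.268]
[array([ 0.466,  0.737, -0.957,  2.362,  2.218,  0.727, -0.537]), array([ 0.562,  1.262, -1.28 ,  2.2  ,  2.201,  1.159, -0.148])]
```

View pics/s8.png

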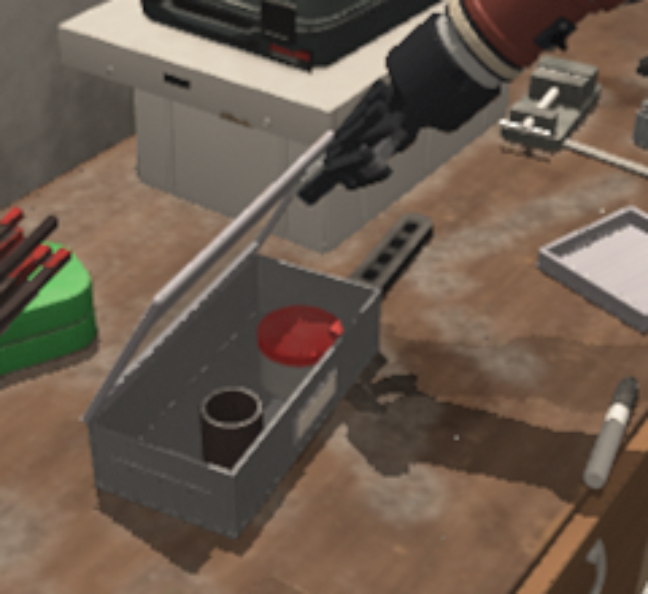

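```bash
python3 - <<'E'
from h import *
import cv2
np.set_printoptions(precision=3,suppress=True)
D=np.array([.004,0,0])
f=np.array([np.cos(PSI+.17),np.sin(PSI+.17),0]); q,a,z=tiltq(.6,f)
for th in (1.2,1.42):
    arm.movep(b2w(liftP(th)+D)-.073*a,q); print(th,arm.read_ft_force(),arm.read_time())
print(arm.read_joint_positions())
cv2.imwrite('pics/s9.png',cv2.resize(snapshot('scene')[110:330,140:380],None,fx=2.7,fy=2.7))
# planning only
print([arm.ik(GTCP-d*GA,GQ) for d in (.12,.1,0)])
print(arm.ik(b2w([-.05,0.0,.20])-.073*a,q), arm.read_tool_pos(), GTCP-.12*GA)
E
```

```text
1.2 [-0.206  0.135 -0.133] 20.2417
1.42 [-0.863 -0.298 -0.782] 20.4917
[ 0.822  0.836 -1.162  1.907  1.369  0.538  0.812]
[array([ 0.536,  0.811, -1.101,  2.36 ,  2.134,  0.831, -0.427]), array([ 0.523,  0.866, -1.094,  2.339,  2.158,  0.864, -0.417]), array([ 0.485,  1.107, -1.063,  2.202,  2.263,  0.964, -0.332])]
[ 0.798  0.66  -1.165  2.131  1.502  0.459  0.48 ] [ 0.633 -0.055  0.24 ] [0.506 0.059 0.176]
```

View pics/s9.png

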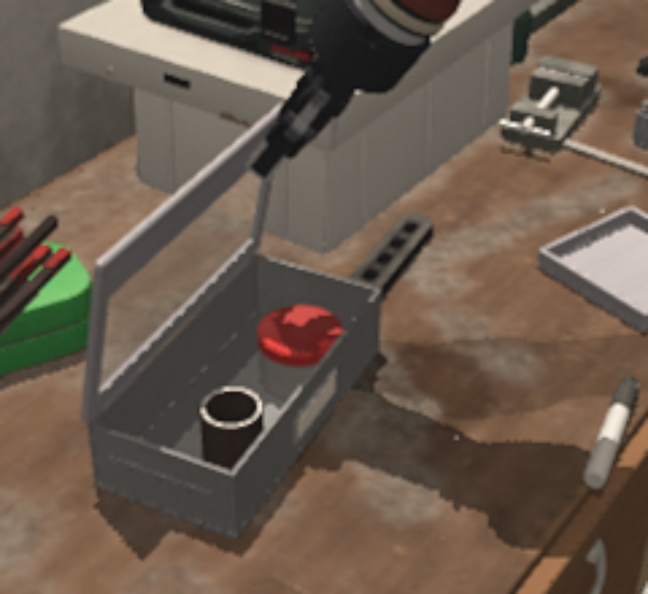

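```bash
python3 - <<'E'
from h import *
import cv2
np.set_printoptions(precision=3,suppress=True)
print(ray('scene',(226.3,261.9),.054),COUP)
arm.movep(GTCP-.12*GA,GQ); print(arm.read_time())
arm.move_gripper(1.0); print(arm.read_time(),arm.read_opening())
cv2.imwrite('pics/s10.png',cv2.resize(snapshot('scene')[110:330,140:380],None,fx=2.7,fy=2.7))
cv2.imwrite('pics/w10.png',snapshot('wrist'))
E
```

```text
[0.606 0.077 0.054] [0.609 0.074 0.029]
21.675
22.4583 0.9955295574926393
```

View pics/s10.png

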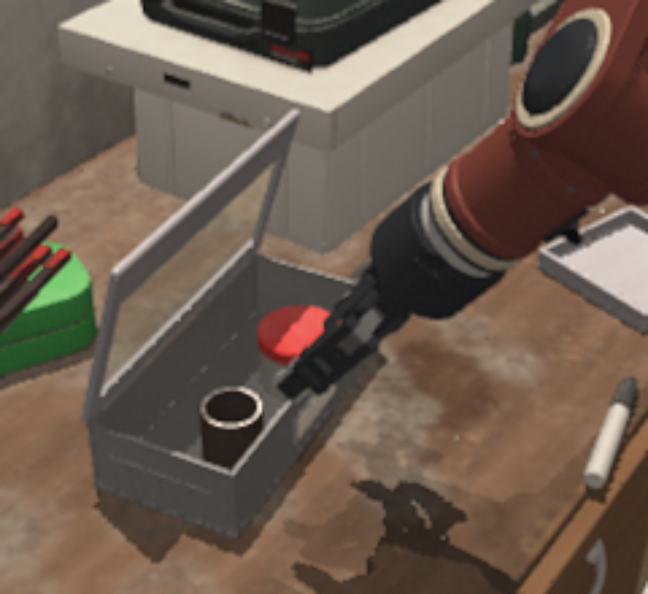

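View pics/w10.png

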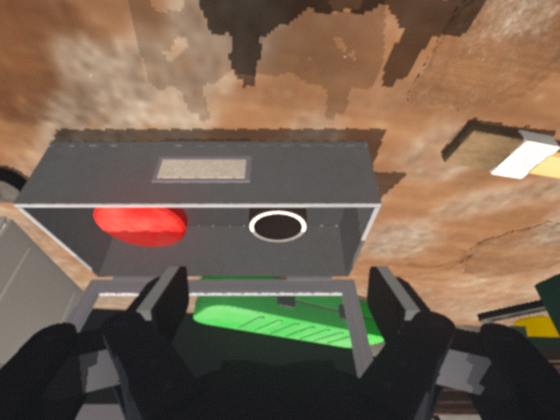

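```bash
python3 - <<'E'
from h import *
import cv2
np.set_printoptions(precision=3,suppress=True)
f0=arm.read_ft_force()
for d in (.06,.03,.012,0):
    arm.line_to(GTCP-d*GA,.12); f=arm.read_ft_force()-f0; print(d,f,arm.read_time())
    if np.linalg.norm(f)>8: break
cv2.imwrite('pics/s11.png',cv2.resize(snapshot('scene')[110:330,140:380],None,fx=2.7,fy=2.7))
cv2.imwrite('pics/w11.png',snapshot('wrist'))
E
```

```text
0.06 [-1.61  -0.379 -0.681] 23.2083
0.03 [-0.649 -1.768 -0.02 ] 23.6083
0.012 [-0.995 -0.997 -0.759] 23.9083
0 [-1.558 -0.558  0.596] 24.1583
```

View pics/s11.png

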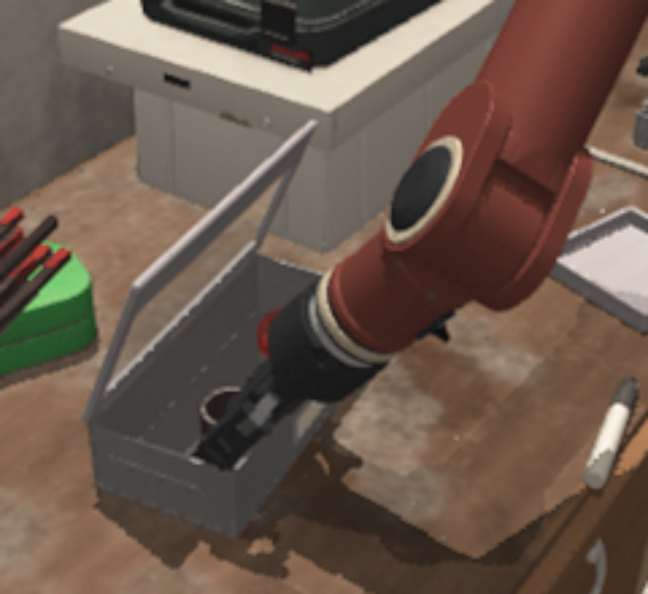

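View pics/w11.png

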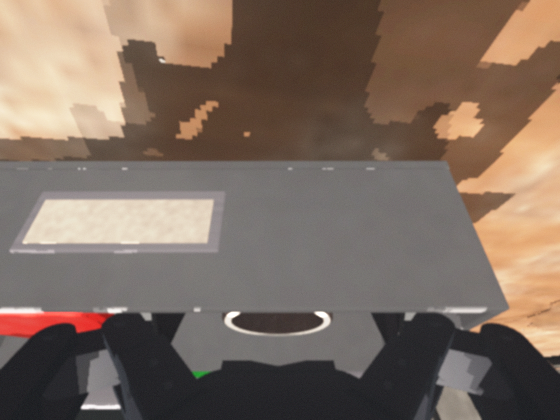

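```bash
python3 - <<'E'
from h import *
import cv2
np.set_printoptions(precision=3,suppress=True)
f0=arm.read_ft_force()
arm.move_gripper(0.0,50); print(arm.read_opening(),arm.read_ft_force()-f0,arm.read_time())
arm.line_to(GTCP+[0,0,.02],.08); print(arm.read_opening(),arm.read_ft_force()-f0)
arm.line_to(GTCP+[0,0,.085],.15); print(arm.read_opening(),arm.read_ft_force()-f0,arm.read_time())
cv2.imwrite('pics/s12.png',cv2.resize(snapshot('scene')[110:330,140:380],None,fx=2.7,fy=2.7))
E
```

```text
0.5351462453320733 [-2.653 -0.189  3.691] 24.7083
0.5342615520780934 [ 0.843  0.487 -3.748]
0.5342396185065513 [-0.02   0.176 -3.182] 25.6917
```

View pics/s12.png

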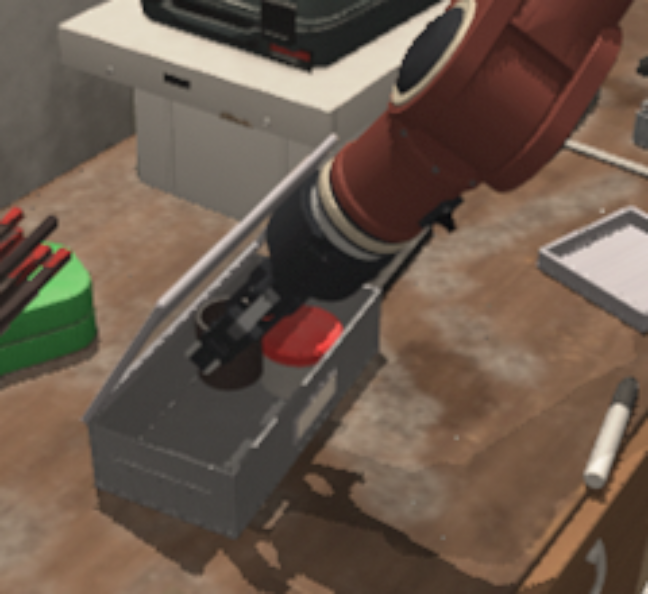

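```bash
cat >> h.py <<'E'
TF=np.array([np.cos(-.5),np.sin(-.5),0]); TQ,TA,TZ=tiltq(GT,TF)
TTCP=TRAY+[0,0,.038]-.050*TA
E
python3 - <<'E'
from h import *
import cv2
np.set_printoptions(precision=3,suppress=True)
arm.line_to(GTCP+[0,0,.1]-ax*.06,.2); print(arm.ik(TTCP+[0,0,.1],TQ),arm.ik(TTCP,TQ))
arm.movep(TTCP+[0,0,.1],TQ); print(arm.read_time(),arm.read_opening(),arm.read_joint_positions())
f0=arm.read_ft_force(); print(f0)
arm.line_to(TTCP+[0,0,.03],.12); print(arm.read_time())
cv2.imwrite('pics/s13.png',cv2.resize(snapshot('scene')[110:330,140:440],None,fx=2.5,fy=2.5))
cv2.imwrite('pics/t13.png',cv2.resize(snapshot('top')[100:320,140:460],None,fx=2.5,fy=2.5))
E
```

```text
[ 1.253  0.737 -0.919  2.258  2.216  0.569 -0.371] [ 1.19   0.976 -0.839  2.298  2.497  0.782 -0.549]
27.7583 0.5398969332590293 [ 1.252  0.738 -0.92   2.258  2.216  0.569 -0.371]
[ 0.747  0.322 -2.439]
28.4917
```

View pics/s13.png

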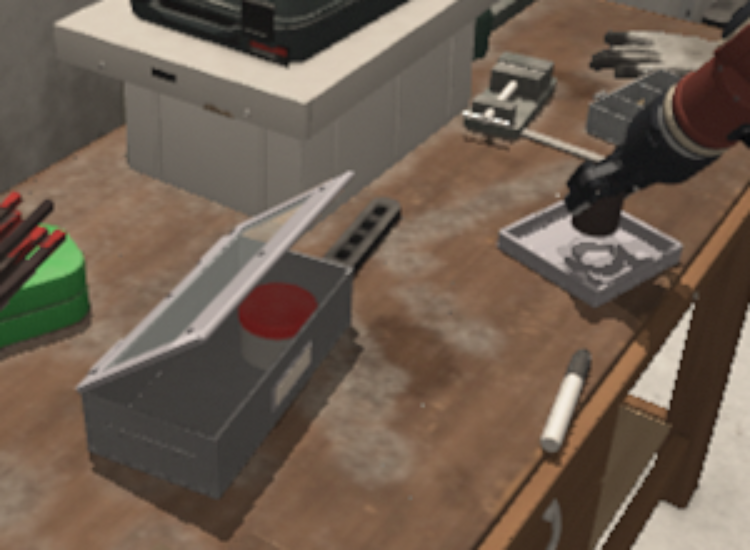

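View pics/t13.png

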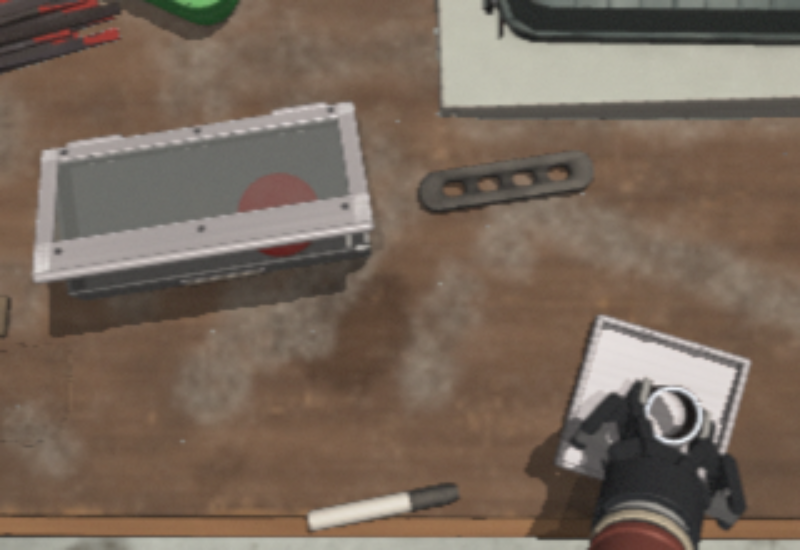

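```bash
python3 - <<'E'
from h import *
import cv2
np.set_printoptions(precision=3,suppress=True)
print(ray('top',(409.2,265.2),.084),TRAY)
f0=arm.read_ft_force()
for d in (.012,.006,.003,.0015,0,-.0015,-.003,-.0045):
    arm.line_to(TTCP+[0,0,d],.05); f=arm.read_ft_force()-f0; print(d,f)
    if f[2]>4: break
print(arm.read_time())
cv2.imwrite('pics/s14.png',cv2.resize(snapshot('scene')[110:330,140:440],None,fx=2.5,fy=2.5))
E
```

```text
[ 0.462 -0.349  0.084] [ 0.461 -0.346  0.004]
0.012 [-1.099  0.679  0.075]
0.006 [-0.149  0.025 -0.219]
0.003 [-0.413  0.572  0.166]
0.0015 [-0.32   0.739  0.883]
0 [0.05  1.138 1.972]
-0.0015 [-5.52   1.406 11.432]
30.3667
```

View pics/s14.png

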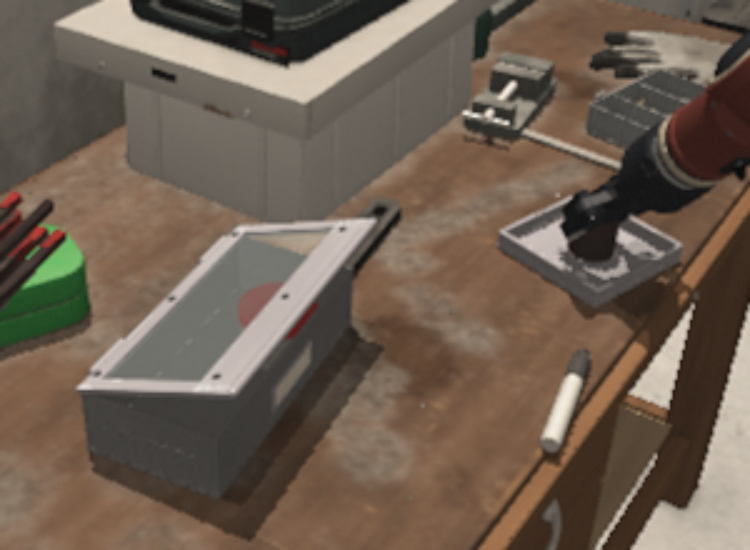

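Coupling is on the tray floor; now I release it partly (about 10 mm each side), back out along the tool axis, then let the lid close.

```bash
python3 - <<'E'
from h import *
import cv2
np.set_printoptions(precision=3,suppress=True)
arm.move_gripper(.74); print(arm.read_opening(),arm.read_ft_force())
arm.line_to(TTCP-.04*TA,.08); print(arm.read_ft_force())
arm.line_to(TTCP-.09*TA,.15); arm.line_to(TTCP-.09*TA+[0,0,.1],.15)
arm.movep([.30,-.45,.32],quat([0,0,-1],[0,1,0])) if arm.ik([.30,-.45,.32],quat([0,0,-1],[0,1,0])) is not None else None
arm.pause(3); print(arm.read_time())
cv2.imwrite('pics/s15.png',cv2.resize(snapshot('scene')[110:420,80:440],None,fx=2.1,fy=1.9))
cv2.imwrite('pics/t15.png',cv2.resize(snapshot('top')[100:320,20:460],None,fx=1.8,fy=1.8))
E
```

```text
0.7401998245911702 [-0.532  1.118 -0.087]
[ 0.014 -0.215 -1.107]
37.6
```

View pics/s15.png

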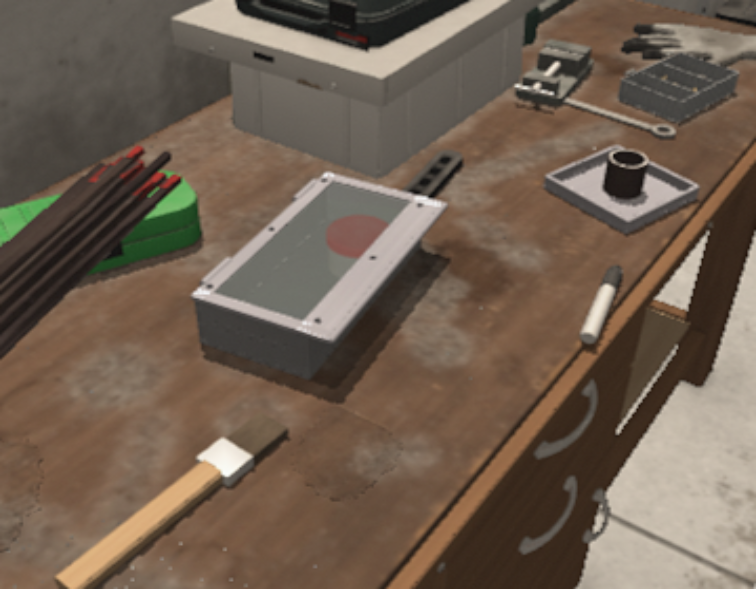

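View pics/t15.png

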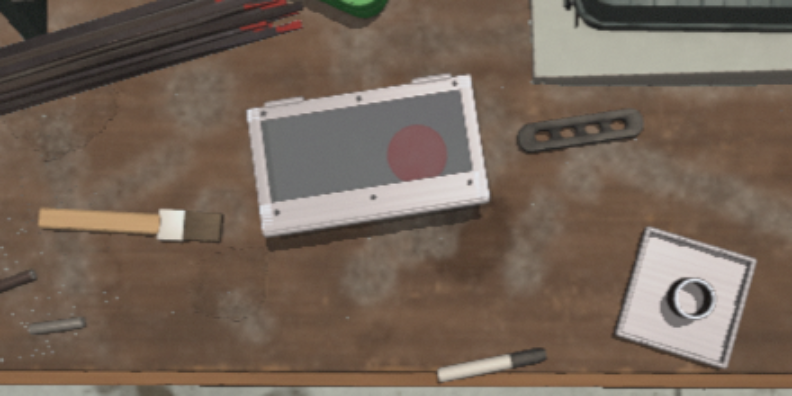

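```bash
python3 - <<'E'
from h import *
import cv2
arm.pause(4)
s=snapshot('scene'); s0=cv2.imread('pics/s4.png'); t=snapshot('top'); t0=cv2.imread('pics/t4.png')
for a,b,r in ((t,t0,(slice(135,235),slice(155,296))),(s,s0,(slice(200,310),slice(200,300)))):
    print(cv2.absdiff(a[r],b[r]).mean(), cv2.phaseCorrelate(cv2.cvtColor(a[r],6).astype('f4'),cv2.cvtColor(b[r],6).astype('f4')))
T=lambda p:(p[0]/1.8+20,p[1]/1.8+100)
print('coupling',ray('top',T((692,298)),.054),TRAY,arm.read_ft_force(),arm.read_time())
ticket.finish_job()
E
```

```text
4.463664302600473 ((0.0019605667740734134, -0.026352273206953214), 0.9162133730782402)
13.100181818181818 ((0.0001971184135953763, 0.023985707141612522), 0.9910553399721781)
coupling [ 0.46103636 -0.3457206   0.054     ] [ 0.461 -0.346  0.004] [ 0.15900376 -0.30898567 -0.74990575] 41.8
the job is handed in; nothing more can be done
```

The job is done and handed in at about 42 s of the 72 s allowed; the hand-in gave no verdict.

- **Brush:** I gripped it at its centre, set it down until it touched the bench left of the bin, and released it. It lies flat and well clear of the tray.
- **Lid and coupling:** I raised the lid with tilted fingertips under its lip to roughly 1.3–1.4 rad, judging by eye from the pictures. I then reached in under it, lifted the coupling out, stood it in the tray and backed off.

One thing went wrong on the way: at about 1.0–1.1 rad of lid angle the arm could not follow the planned straight line. I finished the lift with joint moves at a smaller tilt.

The last checks were:
- **Coupling:** it stands upright in the tray, within about 1 mm of its centre.
- **Lid:** it lines up with the earlier shut-lid pictures to under 0.03 px in both views, so it looks fully shut. The average brightness still differed by 13 grey levels in the side view and 4 in the top view; I took that as the coupling being gone and the light having changed, and did not look into it.
- **Tin:** it still stands in the bin.
- **Robot:** it touches nothing, with under 1 N at the wrist.

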